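# Crank the spice mill's swivel lid open

### The job

Open the wooden spice mill for filling: take the short crank with the chunky square hub, fit it fully down over the square shaft on top of the mill, and with it turn the steel swivel lid clockwise (seen from above) all the way to its stop, so that the filling hole is clear. Then lift the crank off and stand it back upright on its hub where you took it from. Leave the long, round-hubbed crank alone.

Things in the scene. Friction and masses are not known exactly. Their poses are not given: they have to be found in the camera images.
- crank: Mill's crank, steel, 250 g, loose, standing on its hub. Origin: centre of hub underside, z up, x along the arm. Hub 46x46x43 mm, square socket 34x34, 40 deep, open below. On it a grip block 24x24, z 43 to 83 mm: pinch it across the arm, on its y faces, fingertips above z 45. Arm 14 wide, z 43-48, out to x 94; wooden knob 22 thick at x 85, top at z 83. Arm starts toward -y within 25 deg.
- shaft_foot (a point): Foot centre of the square shaft on the mill (fixed wooden box 134x134x72 mm), on the steel disc the hub sits on, 80 mm above the table. Shaft rises 36 mm: 28x28 for 10 mm, then tapers to 8x8 at the tip. Turns with the lid. z up, x and y square to its sides, x along the lid's tongue. Crank fits in any quarter turn, with about 13 deg play each way when down.
- lid (a joint): Swivel lid angle, rad: 0 = over the filling hole, 1.25 = at its stop, hole clear. Grows as the lid turns clockwise seen from above (yaw of shaft_foot falls equally). Starts at 0 to 0.2. Stiff (0.08 N m friction), stays where left. A flat steel tongue 36 mm wide reaching 64 mm from the shaft; hole 26 mm wide, 46 mm from the shaft.
- long_crank: Another crank, to be left alone, lying flat: arm 150 x 16 mm, slim round hub 30 mm wide and 29 high, wooden knob 26 mm thick, 53 high at the other end. Origin: under the hub, on the table; x along the arm. It and the mill's crank stand in either of two places, one nearer the robot, one farther.
Things that resemble listed ones, but are neither listed nor needed, are in the scene too. What is shaped like the crank but red is not meant.

How it is judged (in metres and radians):
On the way, in this order (a step that is already met when the one before it is completed fails the run):
1. the crank sits fully down on the square shaft (distance between crank and shaft_foot below 0.012 m), for 0.2 s.
2. the lid is turned open to its stop (within about 14 degrees) with the crank still on the shaft (value of joint lid above 1 rad and distance between crank and shaft_foot below 0.015 m), for 0.2 s.
At the end, for the whole second after the job is handed in: The lid is open (joint above 1.0 of 1.25 rad) and the crank stands upright (within 10 degrees) and still on the table, within 30 mm of where it was at the start (value of joint lid above 1 rad and distance of crank from where it was at the start of the episode below 0.03 m and angle between crank's own z axis and vertical below 0.17 rad and linear speed of crank below 0.02 m/s); the robot touches nothing.
It fails at once if the long crank is moved by more than 20 mm (distance of long_crank from where it was at the start of the episode above 0.02 m).
It also fails if it takes over 54 s, if anything falls off the work surface, if the arm or the gripper's body presses on something with over 40 N, if the wrist force passes 120 N, or if a joint passes its speed limit or range.

### The arm

A 6-joint arm with a two-finger parallel gripper is mounted at the origin on the work surface. World frame = base frame: x ahead of the robot, y to its left, z up, the work surface at z = 0. Lengths are in m, angles in degrees, forces in N, time in s.
With the tool pointing down it reaches from about 0.4 to 0.825 m from the base axis. Payload 7 kg.
Tool frame: the origin (TCP) lies between the finger pads; the fingertips stand 19 mm ahead of it and the grasp point (between the pads) is the TCP (r.finger_overhang is the distance from the TCP to the fingertips, in m); z points along the fingers, y is the direction in which the jaws open and shut (so a half turn about z gives the same grasp; the last joint's range is limited). The gripper opens to 88 mm and grips with 3 to 60 N. Pads are 19 mm wide; open, the fingers measure 130 mm over their backs; the gripper's body (78 mm by 193 mm) begins 47 mm behind the grasp point.
Start: joints at [82.111, 20.546, 0.682, 0, -70.136, -16.507], TCP at [0.279, 0.615, 0.246] pointing down, gripper open.
Joint ranges: [-176.03, 176.03], [-82.01, 121.73], [-58.28, 71.71], [-173.87, 95.51], [-174.79, -0.11], [-173.66, 173.66]. Speed limits (degrees/s): [136.94, 136.94, 172.46, 180, 180, 180].

### API

Orientations are given as [roll, pitch, yaw] about the fixed x, y, z axes, in that order (R = Rz(yaw) Ry(pitch) Rx(roll)).
In Python, from plant import r, optics gives the robot as it stands. The module is installed in compiled form; this text tells all that it offers.
- The arm moves only by the tool step_arm, never from a script. Its argument "increments" is a list of rows, each an object of numbers: "tx", "ty", "tz": the shift along the world's x, y, z in mm; "ax", "ay", "az": the turn, a rotation vector about the world's x, y, z in degrees; "claw": the gripper command: -1 is shut, 1 is fully open, values between are in proportion. In form: [{"tx": .., "ty": .., "tz": .., "ax": .., "ay": .., "az": .., "claw": ..}, ...]. A call has 1 to 12 rows; each row shifts and turns the commanded pose from where the row before left it; what a row does not reach is not made up. A row lasts 1/10 s, in which the tool goes at most 50 mm and 8.59 degrees, less where a joint would pass 70% of its speed; a pose out of reach is approached as far as the arm can. A call with a gripper value outside its range is refused whole. The fingers move at their own pace and stop on an object; "newtons" is the grip in N (left out, the last holds). Time passes only in rows, so rows that do not move let the fingers close. It gives the time, the measured TCP pose, the force and the opening at its end, in the units of the state.
- r.get_state(): the state, without advancing time (a new reading comes with each control period).
- optics.capture(name): name is "side" or "top"; returns a dict with "image" (400x640x3 uint8, blue, green, red), "depth" (400x640 float32, m along the optical axis (not along the pixel's ray), 0 where there is no reading), "fx", "fy", "cx", "cy" (pixels), "R" (3x3) and "t" (3): a world point X has camera coordinates R X + t. Camera axes: x right, y down, z forward; pixel columns grow to the right and rows downward; lengths in m; the calibration is good to about 2 mm. A picture is of the moment at which its call begins.
- r.close_job(): hands the job in, once; it reports no verdict.
The state is a dict: "time_s": time; "joints": joint angles; "qd": joint speeds; "joint_torque": joint torques, N m; "tcp_pos": TCP position; "eef_rot": TCP orientation; "contact_force": force on the tool from outside, world axes, zero at the start; "moment": the same for the moment, N m; "gripper_width": finger opening in m.
Only numpy, scipy, OpenCV 4.12 (cv2) and the standard library are available. Lean on these libraries where they do the work, as an engineer would, in place of code of your own. Each camera call takes 0.05 s, during which the arm holds its last target. There are 200 camera calls.

## Working session

There is one attempt and no reset: what is moved stays moved. The work goes in short steps, Python scripts to look and compute and a tool call to move; the robot and the scene stay as the last step left them, time stands still between calls to the robot, and variables do not carry over. Pictures are saved under pics/ and viewed, about 8 in all and at most 12, crops included, and the job is handed in when it is done.

Besides the shell and the picture viewer there is one more tool, called after ">>>" by a JSON object that holds its "method" and its "body", one argument or row to a line. step_arm: Moves the arm, as the interface text tells. Its arguments: {"type":"object","properties":{"increments":{"type":"array","items":{"type":"object","properties":{"tx":{"type":"number"},"ty":{"type":"number"},"tz":{"type":"number"},"ax":{"type":"number"},"ay":{"type":"number"},"az":{"type":"number"},"claw":{"type":"number"}}}},"newtons":{"type":"number"}},"required":["increments"]}

```bash
mkdir -p pics; python3 - <<'E'
from plant import r, optics
import cv2,numpy as np,pickle
for n in("top","side"):
    c=optics.capture(n); pickle.dump(c,open(n+"0.pkl","wb")); cv2.imwrite(f"pics/{n}0.png",c["image"])
    print(n,c["fx"],c["cx"],c["cy"],np.round(-c["R"].T@c["t"],3),np.round(c["R"],2).tolist())
print(r.get_state())
E
```

```text
top 501.39964202762246 326.85854654605225 208.15517487622168 [ 0.261 -0.055  1.149] [[0.01, -1.0, -0.02], [-0.98, -0.01, -0.19], [0.19, 0.02, -0.98]]
side 469.3052004186467 324.6385994290316 197.08608239981734 [ 0.178 -0.568  0.765] [[0.87, -0.5, -0.0], [-0.36, -0.64, -0.68], [0.34, 0.59, -0.73]]
{'time_s': 0.1, 'joints': array([ 8.21112083e+01,  2.05889473e+01,  6.37487325e-01, -1.68504818e-02,
       -7.01351370e+01, -1.65053047e+01]), 'qd': array([-0.00540959, -0.0432314 ,  0.09738163, -0.03130104,  0.00829386,
        0.10820018]), 'joint_torque': array([-4.98441714e-04, -5.84163415e+01,  2.93754619e+01,  7.01569185e+00,
        1.02201873e-02, -4.31681144e-05]), 'tcp_pos': array([0.2786566 , 0.61434116, 0.24468923]), 'eef_rot': array([ 1.79912471e+02, -9.41629220e-03, -2.43998271e+01]), 'contact_force': array([ 0.39562769,  0.42150042, -0.20539442]), 'moment': array([-0.04011121,  0.03377574,  0.0038444 ]), 'gripper_width': 0.08754445980169707}
```

View pics/top0.png

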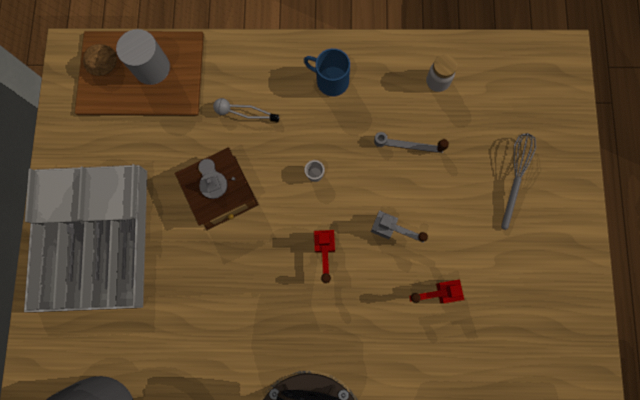

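View pics/side0.png

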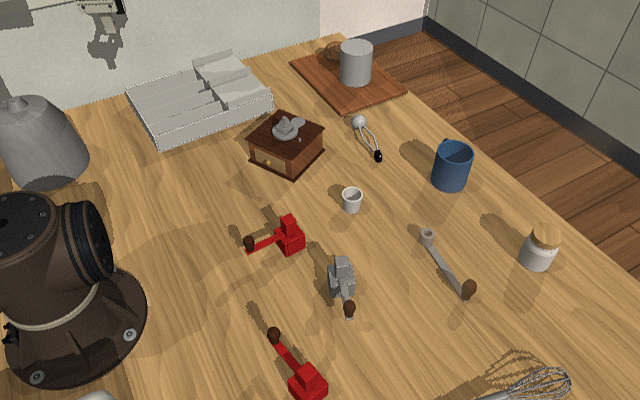

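The top view shows the grey crank at about (385,225), its knob at (423,237). The long crank runs from (381,139) to (443,145). The mill is at (216,188), its tongue pointing to (206,168). The side view agrees. Next I'll use depth to measure them.

```bash
cat >h.py <<'E'
import numpy as np,pickle,cv2
def pts(c):
    v,u=np.mgrid[:400,:640]; d=c["depth"]
    P=np.stack([(u-c["cx"])/c["fx"]*d,(v-c["cy"])/c["fy"]*d,d],-1)
    return (P-c["t"])@c["R"]          # R^T (P - t)
def ray(c,u,v,z):
    k=c["R"].T@np.array([(u-c["cx"])/c["fx"],(v-c["cy"])/c["fy"],1]); o=-c["R"].T@c["t"]
    return o+k*(z-o[2])/k[2]
def proj(c,X):
    p=np.asarray(X)@c["R"].T+c["t"]; return p[...,:2]/p[...,2:]*[c["fx"],c["fy"]]+[c["cx"],c["cy"]]
def rect(P,m):
    (x,y),wh,a=cv2.minAreaRect((P[m][:,:2]*1000).astype(np.float32)); return m.sum(),np.round([x,y,*wh,a],1)
E
python3 - <<'E'
from h import *
for n in("top","side"):
    c=pickle.load(open(n+"0.pkl","rb")); P=pts(c); z=P[...,2]; print(n)
    ok=c["depth"]>0
    C=ray(pickle.load(open("top0.pkl","rb")),385,220,.06); M=ray(pickle.load(open("top0.pkl","rb")),212,184,.08); print(C,M)
    near=lambda Q,R:ok&(np.hypot(P[...,0]-Q[0],P[...,1]-Q[1])<R)
    for R,a,b in((.13,.076,.09),(.05,.078,.09),(.13,.038,.052),(.05,.038,.05)):
        print("crank",a,rect(P,near(C,R)&(z>a)&(z<b)))
    for R,a,b in((.12,.066,.0735),(.1,.0755,.083),(.03,.0755,.083),(.06,.085,.13),(.06,.1,.13),(.06,.11,.13)):
        print("mill",a,rect(P,near(M,R)&(z>a)&(z<b)))
    cen=proj(c,C),proj(c,M)
    out=[cv2.resize(c["image"][int(q[1])-45:int(q[1])+45,int(q[0])-60:int(q[0])+60],(400,300),interpolation=cv2.INTER_CUBIC) for q in cen]
    cv2.imwrite(f"row_{n}.png",np.hstack(out)); print([q.round() for q in cen])
cv2.imwrite("pics/crops.png",np.vstack([cv2.imread("row_top.png"),cv2.imread("row_side.png")]))
E
```

```text
top
[ 0.44749702 -0.16278115  0.06      ] [0.52121415 0.21863939 0.08      ]
crank 0.076 (np.int64(192), array([ 431.5, -145.1,  211.4,   52.2,   86.5]))
crank 0.078 (np.int64(126), array([ 441.6, -162.4,   23.9,   23.8,   65.3]))
crank 0.038 (np.int64(523), array([ 430. , -139.7,   78.3,  209. ,    5.7]))
crank 0.038 (np.int64(313), array([ 437.3, -173.6,   70. ,   46.8,   67.4]))
mill 0.066 (np.int64(1348), array([520.1, 218. , 135.6, 134.1,  27.8]))
mill 0.0755 (np.int64(962), array([518.8, 216.9, 133.3, 133. ,  27. ]))
mill 0.0755 (np.int64(284), array([520.5, 218.3,  57.1,  56.9,  74.3]))
mill 0.085 (np.int64(196), array([519.1, 219.6,  56.3,  40.1,   8. ]))
mill 0.1 (np.int64(94), array([519.1, 217.7,  22.3,  21.7,  25.1]))
mill 0.11 (np.int64(43), array([518.6, 216.2,  14.1,  16.2,  20.9]))
[array([385., 220.]), array([212., 184.])]
side
[ 0.44749702 -0.16278115  0.06      ] [0.52121415 0.21863939 0.08      ]
crank 0.076 (np.int64(295), array([ 426.4, -144.9,   56.8,  214.3,    1.6]))
crank 0.078 (np.int64(166), array([ 441.6, -165.4,   24.4,   24.2,   65.5]))
crank 0.038 (np.int64(694), array([ 430.9, -142.8,   80. ,  215.5,    5.3]))
crank 0.038 (np.int64(435), array([ 437.8, -174.9,   68.9,   46.2,   67.1]))
mill 0.066 (np.int64(1580), array([519.5, 215.3, 136.8, 136.6,  27.7]))
mill 0.0755 (np.int64(278), array([517. , 202.7, 139.5,  72.3,  47.5]))
mill 0.0755 (np.int64(157), array([519.3, 216. ,  49.7,  57.9,  66.9]))
mill 0.085 (np.int64(178), array([518.8, 214. ,  28.6,  28.1,  21.3]))
mill 0.1 (np.int64(74), array([518.8, 214.4,  20.9,  21.6,  23.2]))
mill 0.11 (np.int64(26), array([516.9, 213.4,  13.9,  11.9,  36.1]))
[array([343., 267.]), array([285., 129.])]
```

View pics/crops.png

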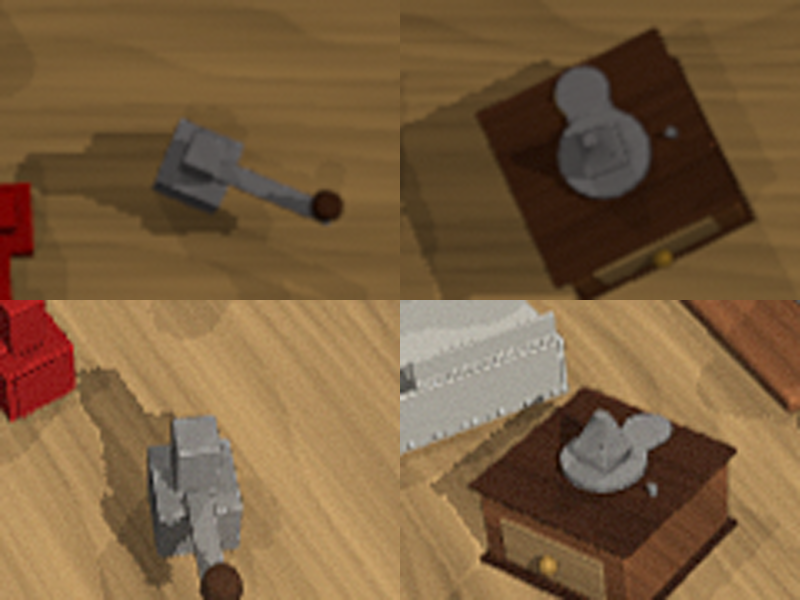

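>>> {"method": "step_arm", "body": {
  "increments": [
    {"tx": 19,"ty": -35,"az": -5,"claw": 1},
    {"tx": 19,"ty": -35,"az": -5,"claw": 1},
    {"tx": 19,"ty": -35,"az": -5,"claw": 1},
    {"tx": 19,"ty": -35,"az": -5,"claw": 1},
    {"tx": 19,"ty": -35,"az": -5,"claw": 1},
    {"tx": 19,"ty": -35,"az": -5,"claw": 1},
    {"tx": 19,"ty": -35,"az": -5,"claw": 1},
    {"tx": 19,"ty": -35,"az": -5,"claw": 1},
    {"tx": 19,"ty": -35,"az": -5,"claw": 1}
  ]
}}

```text
$.increments[0]: bad value
```

```bash
python3 - <<'E'
from h import *
t=pickle.load(open("top0.pkl","rb")); s=pickle.load(open("side0.pkl","rb"))
for c,n in((t,"top"),(s,"side")):
    g=cv2.cvtColor(c["image"],cv2.COLOR_BGR2HSV).astype(int); P=pts(c); z=P[...,2]
    near=lambda Q,R:(np.hypot(P[...,0]-Q[0],P[...,1]-Q[1])<R)
    # knob: wood colour high; crank arm only
    k=near((.406,-.241),.022)&(z>.055)&(z<.09); print(n,"knob",rect(P,k))
    # tongue: grey on brown wood, outside disc
    m=near((.519,.2165),.075)&(z>.070)&(z<.086)&(g[...,1]<70)&(g[...,2]>60)
    d=P-np.array([.519,.2165,0]); rr=np.hypot(d[...,0],d[...,1]); m&=(rr>.036)
    # largest blob
    nl,l,st,_=cv2.connectedComponentsWithStats(m.astype(np.uint8)); i=1+st[1:,4].argmax(); b=l==i
    q=d[b].mean(0); print("tongue",b.sum(),q.round(4),"yaw",np.degrees(np.arctan2(q[1],q[0])).round(1),"maxr",rr[b].max().round(3))
E
```

```text
top knob (np.int64(78), array([ 409. , -239.8,   19.4,   17.4,   52.7]))
tongue 179 [0.0451 0.0185 0.0772] yaw 22.3 maxr 0.066
side knob (np.int64(159), array([ 408.7, -244.4,   19.5,   18.6,    4.6]))
tongue 105 [0.0449 0.0174 0.0752] yaw 21.2 maxr 0.067
```

>>> {"method": "step_arm", "body": {
  "increments": [
    {"tx": 19,"ty": -35,"tz": 0,"ax": 0,"ay": 0,"az": -5,"claw": 1}
  ]
}}

```text
time_s: 0.2
tcp_pos: [0.2965, 0.5817, 0.2439]
eef_rot: [179.9, -0.0, -29.3]
contact_force: [1.2, 0.1, 0.1]
gripper_width: 0.0877
```

>>> {"method": "step_arm", "body": {
  "increments": [
    {"tx": 19,"ty": -35,"tz": 0,"ax": 0,"ay": 0,"az": -5,"claw": 1},
    {"tx": 19,"ty": -35,"tz": 0,"ax": 0,"ay": 0,"az": -5,"claw": 1},
    {"tx": 19,"ty": -35,"tz": 0,"ax": 0,"ay": 0,"az": -5,"claw": 1},
    {"tx": 19,"ty": -35,"tz": 0,"ax": 0,"ay": 0,"az": -5,"claw": 1},
    {"tx": 19,"ty": -35,"tz": 0,"ax": 0,"ay": 0,"az": -5,"claw": 1},
    {"tx": 19,"ty": -35,"tz": 0,"ax": 0,"ay": 0,"az": -5,"claw": 1},
    {"tx": 19,"ty": -35,"tz": 0,"ax": 0,"ay": 0,"az": -5,"claw": 1},
    {"tx": 19,"ty": -35,"tz": 0,"ax": 0,"ay": 0,"az": -5,"claw": 1},
    {"tx": 0,"ty": -40,"tz": 0,"ax": 0,"ay": 0,"az": -5,"claw": 1},
    {"tx": 0,"ty": -40,"tz": 0,"ax": 0,"ay": 0,"az": -5,"claw": 1},
    {"tx": 0,"ty": -40,"tz": 0,"ax": 0,"ay": 0,"az": -5,"claw": 1},
    {"tx": 0,"ty": -40,"tz": 0,"ax": 0,"ay": 0,"az": -5,"claw": 1}
  ]
}}

```text
time_s: 1.4
tcp_pos: [0.4493, 0.138, 0.2454]
eef_rot: [180.0, -0.0, -89.6]
contact_force: [1.1, 0.1, -0.2]
gripper_width: 0.0878
```

>>> {"method": "step_arm", "body": {
  "increments": [
    {"tx": 0,"ty": -40,"tz": 0,"ax": 0,"ay": 0,"az": -5,"claw": 1},
    {"tx": 0,"ty": -40,"tz": 0,"ax": 0,"ay": 0,"az": -5,"claw": 1},
    {"tx": 0,"ty": -40,"tz": 0,"ax": 0,"ay": 0,"az": -5,"claw": 1},
    {"tx": 0,"ty": -40,"tz": 0,"ax": 0,"ay": 0,"az": -5,"claw": 1},
    {"tx": 0,"ty": -40,"tz": 0,"ax": 0,"ay": 0,"az": -5,"claw": 1},
    {"tx": 0,"ty": -40,"tz": 0,"ax": 0,"ay": 0,"az": 0,"claw": 1},
    {"tx": 0,"ty": -40,"tz": 0,"ax": 0,"ay": 0,"az": 0,"claw": 1},
    {"tx": 0,"ty": -20,"tz": 0,"ax": 0,"ay": 0,"az": 0,"claw": 1},
    {"tx": 0,"ty": 0,"tz": 0,"ax": 0,"ay": 0,"az": 0,"claw": 1}
  ]
}}

```text
time_s: 2.3
tcp_pos: [0.4493, -0.1624, 0.2451]
eef_rot: [179.9, -0.0, -114.6]
contact_force: [-0.4, -0.1, -0.4]
gripper_width: 0.0875
```

>>> {"method": "step_arm", "body": {
  "increments": [
    {"tx": -8,"ty": -2,"tz": -36,"ax": 0,"ay": 0,"az": 0,"claw": 1},
    {"tx": 0,"ty": 0,"tz": -40,"ax": 0,"ay": 0,"az": 0,"claw": 1},
    {"tx": 0,"ty": 0,"tz": -40,"ax": 0,"ay": 0,"az": 0,"claw": 1},
    {"tx": 0,"ty": 0,"tz": -30,"ax": 0,"ay": 0,"az": 0,"claw": 1},
    {"tx": 0,"ty": 0,"tz": -20,"ax": 0,"ay": 0,"az": 0,"claw": 1},
    {"tx": 0,"ty": 0,"tz": -10,"ax": 0,"ay": 0,"az": 0,"claw": 1},
    {"tx": 0,"ty": 0,"tz": 0,"ax": 0,"ay": 0,"az": 0,"claw": 1}
  ]
}}

```text
time_s: 3.0
tcp_pos: [0.4411, -0.1619, 0.0686]
eef_rot: [179.9, -0.1, -114.4]
contact_force: [-0.1, -0.5, -0.1]
gripper_width: 0.0874
```

>>> {"method": "step_arm", "body": {
  "increments": [
    {"tx": 0,"ty": 0,"tz": 0,"ax": 0,"ay": 0,"az": 0,"claw": -1},
    {"tx": 0,"ty": 0,"tz": 0,"ax": 0,"ay": 0,"az": 0,"claw": -1},
    {"tx": 0,"ty": 0,"tz": 0,"ax": 0,"ay": 0,"az": 0,"claw": -1},
    {"tx": 0,"ty": 0,"tz": 0,"ax": 0,"ay": 0,"az": 0,"claw": -1},
    {"tx": 0,"ty": 0,"tz": 0,"ax": 0,"ay": 0,"az": 0,"claw": -1},
    {"tx": 0,"ty": 0,"tz": 0,"ax": 0,"ay": 0,"az": 0,"claw": -1},
    {"tx": 0,"ty": 0,"tz": 0,"ax": 0,"ay": 0,"az": 0,"claw": -1},
    {"tx": 0,"ty": 0,"tz": 0,"ax": 0,"ay": 0,"az": 0,"claw": -1}
  ],
  "newtons": 35
}}

```text
time_s: 3.8
tcp_pos: [0.4418, -0.1623, 0.0696]
eef_rot: [180.0, -0.0, -114.4]
contact_force: [-1.2, 0.4, 0.2]
gripper_width: 0.0294
```

>>> {"method": "step_arm", "body": {
  "increments": [
    {"tx": 0,"ty": 0,"tz": 0,"ax": 0,"ay": 0,"az": 0,"claw": -1},
    {"tx": 0,"ty": 0,"tz": 0,"ax": 0,"ay": 0,"az": 0,"claw": -1},
    {"tx": 0,"ty": 0,"tz": 0,"ax": 0,"ay": 0,"az": 0,"claw": -1},
    {"tx": 0,"ty": 0,"tz": 0,"ax": 0,"ay": 0,"az": 0,"claw": -1}
  ]
}}

```text
time_s: 4.2
tcp_pos: [0.4419, -0.1623, 0.0695]
eef_rot: [-180.0, 0.0, -114.4]
contact_force: [0.1, -0.2, -1.7]
gripper_width: 0.0238
```

>>> {"method": "step_arm", "body": {
  "increments": [
    {"tx": 0,"ty": 0,"tz": 10,"ax": 0,"ay": 0,"az": 0,"claw": -1},
    {"tx": 0,"ty": 0,"tz": 30,"ax": 0,"ay": 0,"az": 0,"claw": -1},
    {"tx": 0,"ty": 0,"tz": 40,"ax": 0,"ay": 0,"az": 0,"claw": -1},
    {"tx": 0,"ty": 0,"tz": 40,"ax": 0,"ay": 0,"az": 0,"claw": -1},
    {"tx": 0,"ty": 0,"tz": 30,"ax": 0,"ay": 0,"az": 0,"claw": -1},
    {"tx": 0,"ty": 0,"tz": 0,"ax": 0,"ay": 0,"az": 0,"claw": -1}
  ]
}}

```text
time_s: 4.8
tcp_pos: [0.4438, -0.1626, 0.2246]
eef_rot: [-179.6, 0.2, -114.4]
contact_force: [1.1, -0.5, -2.9]
gripper_width: 0.0235
```

```bash
python3 - <<'E'
from plant import r,optics
from h import *
s=r.get_state(); print(s["tcp_pos"],s["eef_rot"],s["gripper_width"],s["contact_force"],s["joints"].round(0))
c=optics.capture("side"); cv2.imwrite("pics/s1.png",c["image"])
P=pts(c); q=proj(c,s["tcp_pos"]); print(q)
E
```

```text
[ 0.44381282 -0.16259421  0.22460287] [-1.79571226e+02  1.53822948e-01 -1.14360897e+02] 0.023458041576397214 [ 1.12311278 -0.45361347 -2.92594415] [  4.   2. -26.   0. -62. -28.]
[344.01064281 206.3477581 ]
```

View pics/s1.png

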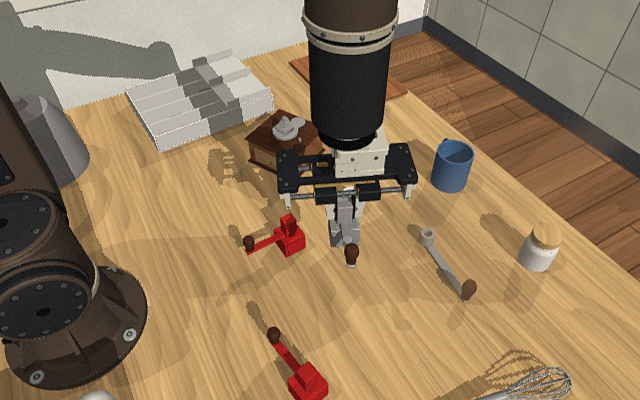

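>>> {"method": "step_arm", "body": {
  "increments": [
    {"tx": 7.5,"ty": 38,"tz": 0,"ax": 0,"ay": 0,"az": 4.6,"claw": -1},
    {"tx": 7.5,"ty": 38,"tz": 0,"ax": 0,"ay": 0,"az": 4.6,"claw": -1},
    {"tx": 7.5,"ty": 38,"tz": 0,"ax": 0,"ay": 0,"az": 4.6,"claw": -1},
    {"tx": 7.5,"ty": 38,"tz": 0,"ax": 0,"ay": 0,"az": 4.6,"claw": -1},
    {"tx": 7.5,"ty": 38,"tz": 0,"ax": 0,"ay": 0,"az": 4.6,"claw": -1},
    {"tx": 7.5,"ty": 38,"tz": 0,"ax": 0,"ay": 0,"az": 4.6,"claw": -1},
    {"tx": 7.5,"ty": 38,"tz": 0,"ax": 0,"ay": 0,"az": 4.6,"claw": -1},
    {"tx": 7.5,"ty": 38,"tz": 0,"ax": 0,"ay": 0,"az": 4.6,"claw": -1},
    {"tx": 7.5,"ty": 38,"tz": 0,"ax": 0,"ay": 0,"az": 4.6,"claw": -1},
    {"tx": 7.5,"ty": 38,"tz": 0,"ax": 0,"ay": 0,"az": 4.6,"claw": -1},
    {"tx": 0,"ty": 0,"tz": 0,"ax": 0,"ay": 0,"az": 0,"claw": -1},
    {"tx": 0,"ty": 0,"tz": 0,"ax": 0,"ay": 0,"az": 0,"claw": -1}
  ]
}}

```text
time_s: 6.05
tcp_pos: [0.5158, 0.2179, 0.2178]
eef_rot: [179.8, -0.0, -68.4]
contact_force: [-0.9, -0.5, -3.5]
gripper_width: 0.0238
```

```bash
python3 - <<'E'
from plant import r,optics
from h import *
s=r.get_state(); print(s["tcp_pos"],s["eef_rot"],s["contact_force"])
c=optics.capture("side"); q=proj(c,[.519,.2165,.12]).astype(int)
cv2.imwrite("pics/s2.png",cv2.resize(c["image"][q[1]-90:q[1]+60,q[0]-100:q[0]+100],(800,600),interpolation=cv2.INTER_CUBIC))
t=s["tcp_pos"]; print([((proj(c,X)-q+[100,90])*4).round() for X in ([.519,.2165,.116],[t[0],t[1],t[2]-.0695],[.519,.2165,t[2]-.0695])])
E
```

```text
[0.51581679 0.2179414  0.21780808] [ 1.79795357e+02 -4.70942667e-02 -6.83522048e+01] [-0.88934435 -0.48786011 -3.47542613]
[array([401., 368.]), array([391., 321.]), array([397., 320.])]
```

View pics/s2.png

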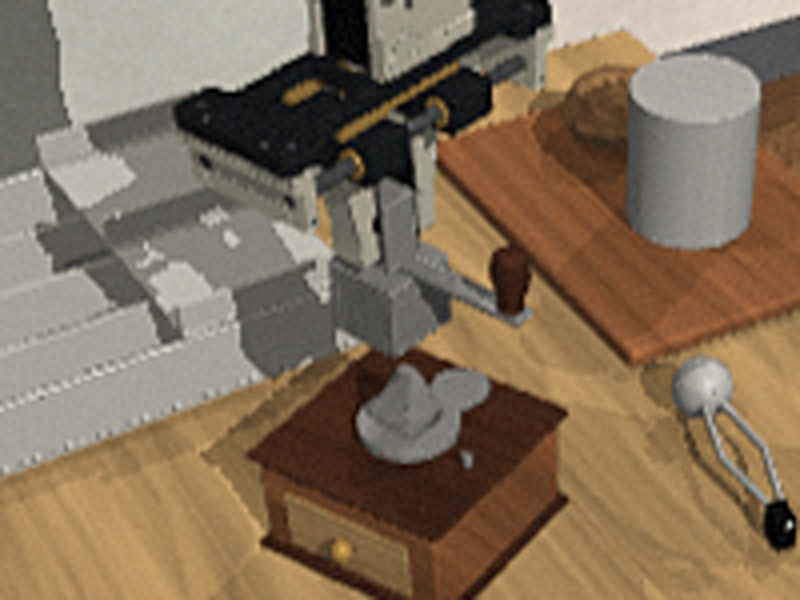

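The crank is centred above the shaft to within a few mm: hub underside near (392,316), shaft tip near (407,366). I'll shift x by +4 mm and lower.

>>> {"method": "step_arm", "body": {
  "increments": [
    {"tx": 4,"ty": -0.5,"tz": 0,"ax": 0,"ay": 0,"az": 0,"claw": -1},
    {"tx": 0,"ty": 0,"tz": -10,"ax": 0,"ay": 0,"az": 0,"claw": -1},
    {"tx": 0,"ty": 0,"tz": -10,"ax": 0,"ay": 0,"az": 0,"claw": -1},
    {"tx": 0,"ty": 0,"tz": -10,"ax": 0,"ay": 0,"az": 0,"claw": -1},
    {"tx": 0,"ty": 0,"tz": -10,"ax": 0,"ay": 0,"az": 0,"claw": -1},
    {"tx": 0,"ty": 0,"tz": -5,"ax": 0,"ay": 0,"az": 0,"claw": -1},
    {"tx": 0,"ty": 0,"tz": -5,"ax": 0,"ay": 0,"az": 0,"claw": -1},
    {"tx": 0,"ty": 0,"tz": 0,"ax": 0,"ay": 0,"az": 0,"claw": -1}
  ]
}}

```text
time_s: 6.9
tcp_pos: [0.5206, 0.217, 0.1688]
eef_rot: [179.9, -0.0, -68.4]
contact_force: [-0.6, -0.1, -3.2]
gripper_width: 0.0235
```

>>> {"method": "step_arm", "body": {
  "increments": [
    {"tx": 0,"ty": 0,"tz": -4,"ax": 0,"ay": 0,"az": 0,"claw": -1},
    {"tx": 0,"ty": 0,"tz": -4,"ax": 0,"ay": 0,"az": 0,"claw": -1},
    {"tx": 0,"ty": 0,"tz": 0,"ax": 0,"ay": 0,"az": 0,"claw": -1},
    {"tx": 0,"ty": 0,"tz": 0,"ax": 0,"ay": 0,"az": 0,"claw": -1}
  ]
}}

```text
time_s: 7.3
tcp_pos: [0.5208, 0.2172, 0.1616]
eef_rot: [180.0, -0.0, -68.4]
contact_force: [-0.1, -1.3, -2.5]
gripper_width: 0.0241
```

>>> {"method": "step_arm", "body": {
  "increments": [
    {"tx": 0,"ty": 0,"tz": -3,"ax": 0,"ay": 0,"az": 0,"claw": -1},
    {"tx": 0,"ty": 0,"tz": -3,"ax": 0,"ay": 0,"az": 0,"claw": -1},
    {"tx": 0,"ty": 0,"tz": 0,"ax": 0,"ay": 0,"az": 0,"claw": -1}
  ]
}}

```text
time_s: 7.6
tcp_pos: [0.5205, 0.217, 0.155]
eef_rot: [180.0, -0.0, -68.4]
contact_force: [0.1, -0.7, -1.7]
gripper_width: 0.0239
```

>>> {"method": "step_arm", "body": {
  "increments": [
    {"tx": 0,"ty": 0,"tz": -2.5,"ax": 0,"ay": 0,"az": 0,"claw": -1},
    {"tx": 0,"ty": 0,"tz": -2,"ax": 0,"ay": 0,"az": 0,"claw": -1},
    {"tx": 0,"ty": 0,"tz": 0,"ax": 0,"ay": 0,"az": 0,"claw": -1},
    {"tx": 0,"ty": 0,"tz": 0,"ax": 0,"ay": 0,"az": 0,"claw": -1},
    {"tx": 0,"ty": 0,"tz": 0,"ax": 0,"ay": 0,"az": 0,"claw": -1}
  ]
}}

```text
time_s: 8.1
tcp_pos: [0.5209, 0.2172, 0.1511]
eef_rot: [-180.0, 0.0, -68.4]
contact_force: [-0.2, -0.3, -2.5]
gripper_width: 0.0236
```

```bash
python3 - <<'E'
from plant import r,optics
from h import *
s=r.get_state(); print(s["tcp_pos"],s["eef_rot"],s["contact_force"],s["moment"],s["joints"].round())
c=optics.capture("side"); q=proj(c,[.519,.2165,.12]).astype(int)
cv2.imwrite("pics/s3.png",cv2.resize(c["image"][q[1]-90:q[1]+60,q[0]-100:q[0]+100],(600,450),interpolation=cv2.INTER_CUBIC))
E
```

```text
[0.52086848 0.217245   0.15113157] [-1.79992549e+02  2.45619458e-03 -6.83966996e+01] [-0.19576036 -0.29039734 -2.48946759] [ 0.05677962 -0.03245413  0.00832426] [ 43.  15. -21.   0. -54. -21.]
```

View pics/s3.png

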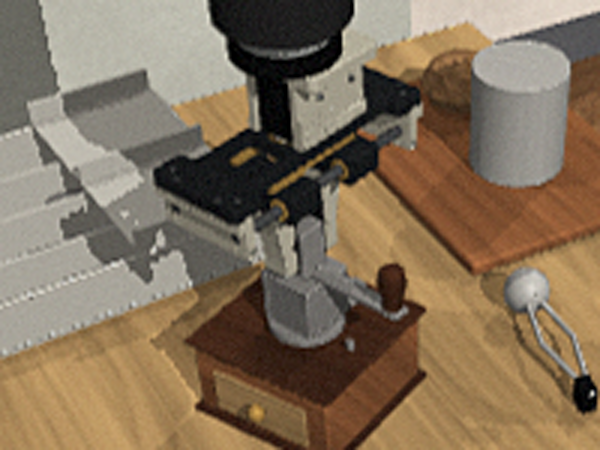

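>>> {"method": "step_arm", "body": {
  "increments": [
    {"tx": 0,"ty": 0,"tz": -1,"ax": 0,"ay": 0,"az": -4,"claw": -1},
    {"tx": 0,"ty": 0,"tz": 0,"ax": 0,"ay": 0,"az": -4,"claw": -1},
    {"tx": 0,"ty": 0,"tz": 0,"ax": 0,"ay": 0,"az": -4,"claw": -1},
    {"tx": 0,"ty": 0,"tz": 0,"ax": 0,"ay": 0,"az": -4,"claw": -1},
    {"tx": 0,"ty": 0,"tz": 0,"ax": 0,"ay": 0,"az": -4,"claw": -1},
    {"tx": 0,"ty": 0,"tz": 0,"ax": 0,"ay": 0,"az": -4,"claw": -1},
    {"tx": 0,"ty": 0,"tz": 0,"ax": 0,"ay": 0,"az": -4,"claw": -1},
    {"tx": 0,"ty": 0,"tz": 0,"ax": 0,"ay": 0,"az": -4,"claw": -1},
    {"tx": 0,"ty": 0,"tz": 0,"ax": 0,"ay": 0,"az": -4,"claw": -1},
    {"tx": 0,"ty": 0,"tz": 0,"ax": 0,"ay": 0,"az": -4,"claw": -1}
  ]
}}

```text
time_s: 9.15
tcp_pos: [0.5208, 0.2173, 0.15]
eef_rot: [180.0, 0.0, -108.6]
contact_force: [-0.1, 0.3, -3.5]
gripper_width: 0.024
```

>>> {"method": "step_arm", "body": {
  "increments": [
    {"tx": 0,"ty": 0,"tz": 0,"ax": 0,"ay": 0,"az": -4,"claw": -1},
    {"tx": 0,"ty": 0,"tz": 0,"ax": 0,"ay": 0,"az": -4,"claw": -1},
    {"tx": 0,"ty": 0,"tz": 0,"ax": 0,"ay": 0,"az": -4,"claw": -1},
    {"tx": 0,"ty": 0,"tz": 0,"ax": 0,"ay": 0,"az": -4,"claw": -1},
    {"tx": 0,"ty": 0,"tz": 0,"ax": 0,"ay": 0,"az": -4,"claw": -1},
    {"tx": 0,"ty": 0,"tz": 0,"ax": 0,"ay": 0,"az": -4,"claw": -1},
    {"tx": 0,"ty": 0,"tz": 0,"ax": 0,"ay": 0,"az": -4,"claw": -1},
    {"tx": 0,"ty": 0,"tz": 0,"ax": 0,"ay": 0,"az": 0,"claw": -1},
    {"tx": 0,"ty": 0,"tz": 0,"ax": 0,"ay": 0,"az": 0,"claw": -1}
  ]
}}

```text
time_s: 10.05
tcp_pos: [0.5211, 0.2172, 0.1501]
eef_rot: [-180.0, 0.0, -136.3]
contact_force: [1.7, -0.6, -2.9]
gripper_width: 0.0237
```

```bash
cat >look.py <<'E'
from plant import r,optics
from h import *
s=r.get_state(); print(s["time_s"],s["tcp_pos"].round(4),s["eef_rot"].round(1),s["contact_force"].round(1),s["moment"].round(3))
for n in("top","side"):
    c=optics.capture(n); pickle.dump(c,open(n+"1.pkl","wb")); P=pts(c); z=P[...,2]; g=cv2.cvtColor(c["image"],cv2.COLOR_BGR2HSV).astype(int)
    d=P-np.array([.5195,.2165,0]); rr=np.hypot(d[...,0],d[...,1])
    m=(rr>.040)&(rr<.07)&(z>.07)&(z<.086)&(g[...,1]<70)&(g[...,2]>60)
    nl,l,st,_=cv2.connectedComponentsWithStats(m.astype(np.uint8))
    for i in range(1,nl):
        if st[i,4]>15:
            q=d[l==i].mean(0); print(n,st[i,4],q.round(3),"yaw",np.degrees(np.arctan2(q[1],q[0])).round(1))
E
python3 look.py
```

```text
10.05 [0.5211 0.2172 0.1501] [-180.     0.  -136.3] [ 1.7 -0.6 -2.9] [-0.413 -1.044  0.017]
top 77 [ 0.04  -0.033  0.077] yaw -39.5
side 104 [ 0.042 -0.027  0.075] yaw -32.7
```

>>> {"method": "step_arm", "body": {
  "increments": [
    {"tx": 0,"ty": 0,"tz": 0,"ax": 0,"ay": 0,"az": -2,"claw": -1},
    {"tx": 0,"ty": 0,"tz": 0,"ax": 0,"ay": 0,"az": -2,"claw": -1},
    {"tx": 0,"ty": 0,"tz": 0,"ax": 0,"ay": 0,"az": -2,"claw": -1},
    {"tx": 0,"ty": 0,"tz": 0,"ax": 0,"ay": 0,"az": 0,"claw": -1}
  ]
}}

```text
time_s: 10.55
tcp_pos: [0.5211, 0.2171, 0.1501]
eef_rot: [-180.0, 0.0, -142.4]
contact_force: [3.5, -0.5, -3.9]
gripper_width: 0.0238
```

```bash
python3 look.py; python3 - <<'E'
from h import *
o=[]
for n in("top","side"):
    c=pickle.load(open(n+"1.pkl","rb")); q=proj(c,[.519,.2165,.09]).astype(int)
    o.append(cv2.resize(c["image"][q[1]-50:q[1]+50,q[0]-50:q[0]+50],(400,400),interpolation=cv2.INTER_CUBIC))
cv2.imwrite("pics/s4.png",np.hstack(o))
E
```

```text
10.55 [0.5211 0.2171 0.1501] [-180.     0.  -142.4] [ 3.5 -0.5 -3.9] [-0.653 -1.587  0.118]
top 86 [ 0.037 -0.036  0.077] yaw -44.6
side 114 [ 0.038 -0.031  0.075] yaw -39.5
```

View pics/s4.png

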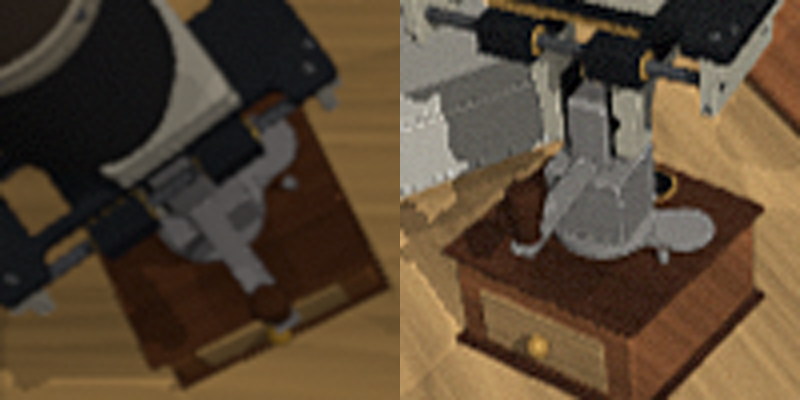

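The filling hole now shows at (665,188) in the crop, and the tongue is nearly at the stop pin. I'll press on a little.

>>> {"method": "step_arm", "body": {
  "increments": [
    {"tx": 0,"ty": 0,"tz": 0,"ax": 0,"ay": 0,"az": -2,"claw": -1},
    {"tx": 0,"ty": 0,"tz": 0,"ax": 0,"ay": 0,"az": -2,"claw": -1},
    {"tx": 0,"ty": 0,"tz": 0,"ax": 0,"ay": 0,"az": 0,"claw": -1},
    {"tx": 0,"ty": 0,"tz": 0,"ax": 0,"ay": 0,"az": 0,"claw": -1}
  ]
}}

```text
time_s: 11.05
tcp_pos: [0.5211, 0.2171, 0.1501]
eef_rot: [-180.0, 0.0, -146.3]
contact_force: [5.1, -2.8, -5.2]
gripper_width: 0.0237
```

```bash
python3 look.py
```

```text
11.05 [0.5211 0.2171 0.1501] [-180.     0.  -146.3] [ 5.1 -2.8 -5.2] [-1.056 -2.113  0.06 ]
top 97 [ 0.032 -0.038  0.078] yaw -50.1
side 112 [ 0.036 -0.034  0.075] yaw -43.5
```

>>> {"method": "step_arm", "body": {
  "increments": [
    {"tx": 0,"ty": 0,"tz": 0,"ax": 0,"ay": 0,"az": -2,"claw": -1},
    {"tx": 0,"ty": 0,"tz": 0,"ax": 0,"ay": 0,"az": -2,"claw": -1},
    {"tx": 0,"ty": 0,"tz": 0,"ax": 0,"ay": 0,"az": 0,"claw": -1},
    {"tx": 0,"ty": 0,"tz": 0,"ax": 0,"ay": 0,"az": 0,"claw": -1}
  ]
}}

```text
time_s: 11.55
tcp_pos: [0.5211, 0.2171, 0.1502]
eef_rot: [-180.0, 0.0, -150.3]
contact_force: [4.3, -2.6, -4.3]
gripper_width: 0.0238
```

```bash
python3 look.py
```

```text
11.55 [0.5211 0.2171 0.1502] [-180.     0.  -150.3] [ 4.3 -2.6 -4.3] [-1.169 -2.236  0.172]
top 94 [ 0.03  -0.04   0.077] yaw -52.9
side 111 [ 0.034 -0.036  0.075] yaw -46.3
```

>>> {"method": "step_arm", "body": {
  "increments": [
    {"tx": 0,"ty": 0,"tz": 0,"ax": 0,"ay": 0,"az": 4,"claw": -1},
    {"tx": 0,"ty": 0,"tz": 0,"ax": 0,"ay": 0,"az": 4,"claw": -1},
    {"tx": 0,"ty": 0,"tz": 0,"ax": 0,"ay": 0,"az": 3,"claw": -1},
    {"tx": 0,"ty": 0,"tz": 4,"ax": 0,"ay": 0,"az": 0,"claw": -1},
    {"tx": 0,"ty": 0,"tz": 6,"ax": 0,"ay": 0,"az": 0,"claw": -1},
    {"tx": 0,"ty": 0,"tz": 10,"ax": 0,"ay": 0,"az": 0,"claw": -1},
    {"tx": 0,"ty": 0,"tz": 20,"ax": 0,"ay": 0,"az": 0,"claw": -1},
    {"tx": 0,"ty": 0,"tz": 20,"ax": 0,"ay": 0,"az": 0,"claw": -1},
    {"tx": 0,"ty": 0,"tz": 15,"ax": 0,"ay": 0,"az": 0,"claw": -1},
    {"tx": 0,"ty": 0,"tz": 0,"ax": 0,"ay": 0,"az": 0,"claw": -1}
  ]
}}

```text
time_s: 12.65
tcp_pos: [0.5219, 0.218, 0.2283]
eef_rot: [-180.0, 0.3, -139.4]
contact_force: [0.8, -0.2, -1.4]
gripper_width: 0.0242
```

```bash
python3 look.py
```

```text
12.65 [0.5219 0.218  0.2283] [-180.     0.3 -139.4] [ 0.8 -0.2 -1.4] [ 0.123 -0.176  0.016]
top 162 [ 0.036 -0.035  0.077] yaw -44.4
side 111 [ 0.035 -0.035  0.075] yaw -45.6
```

>>> {"method": "step_arm", "body": {
  "increments": [
    {"tx": -8,"ty": -38,"tz": 0,"ax": 0,"ay": 0,"az": 2.5,"claw": -1},
    {"tx": -8,"ty": -38,"tz": 0,"ax": 0,"ay": 0,"az": 2.5,"claw": -1},
    {"tx": -8,"ty": -38,"tz": 0,"ax": 0,"ay": 0,"az": 2.5,"claw": -1},
    {"tx": -8,"ty": -38,"tz": 0,"ax": 0,"ay": 0,"az": 2.5,"claw": -1},
    {"tx": -8,"ty": -38,"tz": 0,"ax": 0,"ay": 0,"az": 2.5,"claw": -1},
    {"tx": -8,"ty": -38,"tz": 0,"ax": 0,"ay": 0,"az": 2.5,"claw": -1},
    {"tx": -8,"ty": -38,"tz": 0,"ax": 0,"ay": 0,"az": 2.5,"claw": -1},
    {"tx": -8,"ty": -38,"tz": 0,"ax": 0,"ay": 0,"az": 2.5,"claw": -1},
    {"tx": -8,"ty": -38,"tz": 0,"ax": 0,"ay": 0,"az": 2.5,"claw": -1},
    {"tx": -8,"ty": -38,"tz": 0,"ax": 0,"ay": 0,"az": 2.5,"claw": -1},
    {"tx": 0,"ty": 0,"tz": 0,"ax": 0,"ay": 0,"az": 0,"claw": -1},
    {"tx": 0,"ty": 0,"tz": 0,"ax": 0,"ay": 0,"az": 0,"claw": -1}
  ]
}}

```text
time_s: 13.95
tcp_pos: [0.44, -0.1635, 0.2241]
eef_rot: [179.9, -0.0, -114.6]
contact_force: [-0.0, 0.3, -2.0]
gripper_width: 0.0239
```

>>> {"method": "step_arm", "body": {
  "increments": [
    {"tx": 2,"ty": 1,"tz": -25,"ax": 0,"ay": 0,"az": 0,"claw": -1},
    {"tx": 0,"ty": 0,"tz": -35,"ax": 0,"ay": 0,"az": 0,"claw": -1},
    {"tx": 0,"ty": 0,"tz": -35,"ax": 0,"ay": 0,"az": 0,"claw": -1},
    {"tx": 0,"ty": 0,"tz": -25,"ax": 0,"ay": 0,"az": 0,"claw": -1},
    {"tx": 0,"ty": 0,"tz": -15,"ax": 0,"ay": 0,"az": 0,"claw": -1},
    {"tx": 0,"ty": 0,"tz": -10,"ax": 0,"ay": 0,"az": 0,"claw": -1},
    {"tx": 0,"ty": 0,"tz": 0,"ax": 0,"ay": 0,"az": 0,"claw": -1},
    {"tx": 0,"ty": 0,"tz": 0,"ax": 0,"ay": 0,"az": 0,"claw": -1}
  ]
}}

```text
time_s: 14.75
tcp_pos: [0.4433, -0.1614, 0.0804]
eef_rot: [-180.0, 0.0, -114.4]
contact_force: [0.5, 1.0, -1.6]
gripper_width: 0.0237
```

>>> {"method": "step_arm", "body": {
  "increments": [
    {"tx": -1,"ty": -1,"tz": -5,"ax": 0,"ay": 0,"az": 0,"claw": -1},
    {"tx": 0,"ty": 0,"tz": -3,"ax": 0,"ay": 0,"az": 0,"claw": -1},
    {"tx": 0,"ty": 0,"tz": -2,"ax": 0,"ay": 0,"az": 0,"claw": -1},
    {"tx": 0,"ty": 0,"tz": 0,"ax": 0,"ay": 0,"az": 0,"claw": -1},
    {"tx": 0,"ty": 0,"tz": 0,"ax": 0,"ay": 0,"az": 0,"claw": -1}
  ]
}}

```text
time_s: 15.25
tcp_pos: [0.4419, -0.1629, 0.0702]
eef_rot: [-180.0, 0.0, -114.4]
contact_force: [0.9, -0.9, -2.2]
gripper_width: 0.0236
```

>>> {"method": "step_arm", "body": {
  "increments": [
    {"tx": 0,"ty": 0,"tz": -0.7,"ax": 0,"ay": 0,"az": 0,"claw": -1},
    {"tx": 0,"ty": 0,"tz": 0,"ax": 0,"ay": 0,"az": 0,"claw": -1},
    {"tx": 0,"ty": 0,"tz": 0,"ax": 0,"ay": 0,"az": 0,"claw": 0.3},
    {"tx": 0,"ty": 0,"tz": 0,"ax": 0,"ay": 0,"az": 0,"claw": 0.3},
    {"tx": 0,"ty": 0,"tz": 0,"ax": 0,"ay": 0,"az": 0,"claw": 0.3},
    {"tx": 0,"ty": 0,"tz": 0,"ax": 0,"ay": 0,"az": 0,"claw": 0.3},
    {"tx": 0,"ty": 0,"tz": 0,"ax": 0,"ay": 0,"az": 0,"claw": 0.3},
    {"tx": 0,"ty": 0,"tz": 0,"ax": 0,"ay": 0,"az": 0,"claw": 0.3}
  ]
}}

```text
time_s: 16.05
tcp_pos: [0.4418, -0.1628, 0.0694]
eef_rot: [-180.0, -0.0, -114.4]
contact_force: [-1.1, 0.2, -0.1]
gripper_width: 0.0567
```

>>> {"method": "step_arm", "body": {
  "increments": [
    {"tx": 0,"ty": 0,"tz": 10,"ax": 0,"ay": 0,"az": 0,"claw": 0.3},
    {"tx": 0,"ty": 0,"tz": 20,"ax": 0,"ay": 0,"az": 0,"claw": 0.3},
    {"tx": 0,"ty": 0,"tz": 35,"ax": 0,"ay": 0,"az": 0,"claw": 0.3},
    {"tx": 0,"ty": 0,"tz": 40,"ax": 0,"ay": 0,"az": 0,"claw": 0.3},
    {"tx": 0,"ty": 0,"tz": 40,"ax": 0,"ay": 0,"az": 0,"claw": 0.3},
    {"tx": 0,"ty": 0,"tz": 20,"ax": 0,"ay": 0,"az": 0,"claw": 0.3},
    {"tx": 0,"ty": 0,"tz": 0,"ax": 0,"ay": 0,"az": 0,"claw": 0.3},
    {"tx": 0,"ty": 0,"tz": 0,"ax": 0,"ay": 0,"az": 0,"claw": 0.3}
  ]
}}

```text
time_s: 16.85
tcp_pos: [0.4417, -0.1627, 0.2351]
eef_rot: [-179.9, 0.1, -114.4]
contact_force: [-0.0, 0.9, -0.2]
gripper_width: 0.057
```

```bash
python3 look.py; python3 - <<'E'
from h import *
for n in("top","side"):
    for k in "01":
        c=pickle.load(open(n+k+".pkl","rb")); P=pts(c); z=P[...,2]; m=(np.hypot(P[...,0]-.4416,P[...,1]+.164)<.05)&(z>.078)&(z<.09)
        print(n,k,"block",rect(P,m) if m.sum()>5 else m.sum(),np.median(z[m]))
cv2.imwrite("pics/s5.png",c["image"])
E
```

```text
16.85 [ 0.4417 -0.1627  0.2351] [-1.799e+02  1.000e-01 -1.144e+02] [-0.   0.9 -0.2] [ 0.114 -0.013  0.023]
side 109 [ 0.034 -0.036  0.075] yaw -46.2
top 0 block (np.int64(126), array([ 441.6, -162.4,   23.9,   23.8,   65.3])) 0.08394067815109829
top 1 block 0 nan
side 0 block (np.int64(166), array([ 441.6, -165.4,   24.4,   24.2,   65.5])) 0.08205631437044444
side 1 block (np.int64(163), array([ 440.1, -164.4,   25.6,   23.7,   66. ])) 0.08211057663514008
  return _methods._mean(a, axis=axis, dtype=dtype,
  ret = ret.dtype.type(ret / rcount)
```

View pics/s5.png

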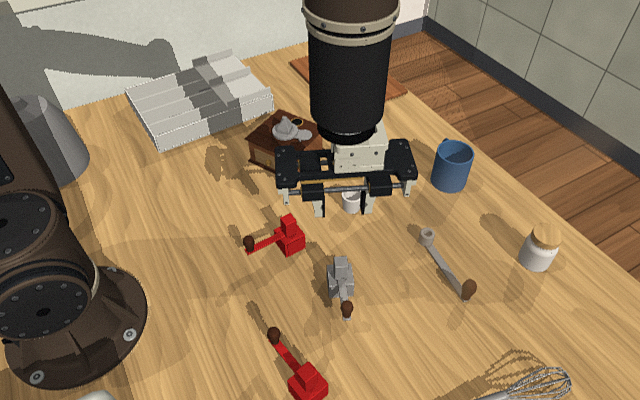

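The crank stands at (342,280), about 2 mm from its start. The hole is clear at (297,122), the long crank hasn't moved, and the gripper is free. I'm handing in the job.

```bash
python3 -c "
from plant import r
print(r.close_job())"
```

```text
the job is handed in; nothing more can be done
None
```

The mill is open for filling, and the crank is back upright where I took it from. I handed the job in at about 17 s of the 54 s allowed; `close_job` reports no verdict.

- **Fit:** I lowered the crank onto the square shaft to within about 1 mm of the expected fully-down height. There was no notable side force.
- **Lid:** I turned it clockwise until the reaction torque rose near the stop. The tongue went from a yaw of about +22° to between −45° and −46°. That is at least 1.17 rad of travel, against the 1.0 rad needed, and the filling hole can be seen clear.
- **Crank put back:** In the side view its grip block is about 2 mm and 0.5° from the start, and its top is at the same height (82 mm), so it stands upright.
- **Long crank:** It looks unmoved in the last picture; I did not measure its position.
- **Gripper:** It is open and 235 mm above the table, touching nothing.

**Checks that disagreed or failed:**
- While the gripper was in the way, the two cameras differed by 5–7° on the tongue angle. They agreed to about 1° once the crank was lifted off.
- In the last check the top view was blocked by the arm, so the final crank and lid readings come from the side camera alone.

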